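# Free a hanging link from its spring bar with a fork tool

### The arm

A 6-joint arm with a two-finger parallel gripper is mounted at the origin on the work surface. World frame = base frame: x ahead of the robot, y to its left, z up, the work surface at z = 0. Lengths are in m, angles in rad, forces in N, time in s.
With the tool pointing down it reaches from about 0.3 to 0.875 m from the base axis. Payload 6.4 kg.
Tool frame: the origin (TCP) lies between the finger pads; the fingertips stand 14 mm ahead of it and the grasp point (between the pads) lies 5 mm behind it (robot.nose_length is the z of the fingertips in the tool frame, in m); z points along the fingers, y is the direction in which the jaws open and shut (so a half turn about z gives the same grasp; the last joint's range is limited). The gripper opens to 88 mm and grips with 3 to 60 N. Pads are 18 mm wide; open, the fingers measure 123 mm over their backs; the gripper's body (75 mm by 187 mm) begins 45 mm behind the grasp point.
Start: joints at [0.911, 0.181, 1.607, -0, 1.354, -0.206], TCP at [0.252, 0.517, 0.253] pointing down, gripper open.
Joint ranges: [-2.99, 2.99], [-0.89, 2.07], [0.3, 2.58], [-1.14, 4.28], [0, 2.63], [-3.12, 3.12]. Speed limits (rad/s): [2.57, 2.57, 3.01, 3.14, 3.14, 3.14].

### API

Orientations are given as a 3x3 rotation matrix whose columns are the frame's x, y, z axes.
In Python, from rig import robot, optics, sign_off gives the robot as it stands.
- The arm moves only by the tool jog_arm, never from a script. Its argument "series" is a list of rows, each an object of numbers: "dx", "dy", "dz": the shift along the tool's x, y, z in cm; "rx", "ry", "rz": the turn, a rotation vector about the tool's x, y, z in rad; "gripper": the finger opening in cm, from 0 to 8.81. In form: [{"dx": .., "dy": .., "dz": .., "rx": .., "ry": .., "rz": .., "gripper": ..}, ...]. A call has 1 to 12 rows; each row is the pose to reach, as a shift and turn from the pose commanded when the call began, along the tool's axes at that moment; what a row does not reach only later rows make up. A row lasts 1/8 s, in which the tool goes at most 62.5 mm and 10.7 degrees, less where a joint would pass 70% of its speed; a pose out of reach is approached as far as the arm can. A call with a gripper value outside its range is refused whole. The fingers move at their own pace and stop on an object; "newtons" is the grip in N (left out, the last holds). Time passes only in rows, so rows that repeat a pose let the fingers close. It gives the time, the measured TCP pose, the force and the opening at its end, in the units of the state.
- robot.read_state(): the state, without advancing time (a new reading comes with each control period).
- optics.snapshot(name): name is "scene" or "top"; returns a dict with "pixels" (400x640x3 uint8, blue, green, red), "mtx" (3x3 intrinsics, pixels), "R" (3x3) and "t" (3): a world point X has camera coordinates R X + t. Camera axes: x right, y down, z forward; pixel columns grow to the right and rows downward; lengths in m; the calibration is good to about 2 mm. A picture is of the moment at which its call begins. There is no depth.
- sign_off(): hands the job in, once; it reports no verdict.
The state is a dict: "time_s": time; "q": joint angles; "joint_vel": joint speeds; "joint_torque": joint torques, N m; "eef_pos": TCP position; "tcp_rot": TCP orientation; "ft_force": force on the tool from outside, world axes, zero at the start; "ft_torque": the same for the moment, N m; "finger_gap": finger opening in m.
Only numpy, scipy, OpenCV 4.12 (cv2) and the standard library are available. Lean on these libraries where they do the work, as an engineer would, in place of code of your own. Each camera call takes 0.05 s, during which the arm holds its last target. There are 200 camera calls.

### The job

Take the forked tool out of its wooden stand, straddle the spring bar of the steel bracket with it between the bracket's middle lug and the round collar, and press the collar sideways, gently so that the bar is not strained against its stop (push with no more than 15 N), until the hanging steel link is freed and drops into the white cup below it. Then stand the forked tool back in its stand, all the way down. Use the tool and not the fingers on the bracket and the link, leave the cup standing where it is, and leave the other parts alone.

Things in the scene. Friction and masses are not known exactly. Their poses are not given: they have to be found in the camera images.
- bracket: Fixed dark steel bracket; origin on the counter below the hanging link, z up. Base plate 6 mm thick, x -55..45, y -45..110 mm; upright back plate x -52..-44, y -16..108, up to z 109 mm. A round 8 mm spring bar runs along y at x 0, z 97 mm. From -y to +y: outer lug (y -14.5..-4.5), link (y 0), middle lug (y 4.5..14.5), bare bar, collar, coil spring, fixed barrel (y 74..108).
- barrel (a point): Centre of the barrel's mouth on the bar's axis (bracket's frame x 0, y 74, z 97 mm), same axes as the bracket. Barrel 27 mm across, holding the spring. Lugs and barrel reach up to z 109..111 mm and to x 12..14 mm. Pushed towards +y, the collar takes the bar along: 5 N at first, rising to 10.7 N; the link comes off the bar's end at 8.5 to 10 mm; rigid stop at 11.5 mm. The spring returns the bar.
- bar_gap (a point): Point on the bar's axis at the middle lug's +y face (bracket's frame x 0, y 14.5, z 97 mm), where the bare bar begins; axes as the bracket. Beyond it (+y) sits the collar, 24 mm across, 6 mm wide, clamped on the bar wherever it was last set: its face towards this lug stands 18 to 40 mm from this point. It is pushed towards +y.
- link_mid (a point): Centre of the hanging link, a steel plate 24 mm wide (x), 6 mm thick (y), 52 mm long (z) with a 12 mm square eye near its top through which the spring bar passes (a black dot near its foot). About 70 g. Its foot hangs about 8 mm above the cup's rim; freed, it drops about 45 mm into the cup.
- cup: White porcelain cup, open top, 68 mm across the rim, 42 mm tall, wall 4 mm; loose on the bracket's base plate right under the link. Origin at the centre of its underside.
- fork_grip (a point): Centre of the wooden handle, 24 (x) x 16 (y) x 56 mm tall, of the forked tool, which stands upright, prongs down, about 110 g. Below the handle a steel flange 36 x 22 x 6 mm (its underside 34 mm below this point), then the flat fork; prong ends 64 mm below this point.
- fork: The same forked tool; origin at the middle of its prong ends, z up along the handle. Fork 24 mm wide (x), 6 mm thick (y); two prongs 5 mm wide and 24 mm long, 14 mm slot between them. Straddling the bar, its x lies along the bracket's x (either way round) with the prong ends about 10 mm below the bar's axis, so that slot root and flange clear bar, collar and lugs.
- stand: Fixed dark wooden block 64 (x) x 48 (y) x 34 mm tall with a slot 28 (x) x 10 (y) mm right through it at its centre; origin at the centre of its underside. The tool stands in it with its fork in the slot and its flange resting on the block's top.
- stand_top (a point): Centre of the slot's mouth on the stand's top face, 34 mm above the counter; with the tool fully home its fork_grip is 34 mm above this point.
- pedal: Bystander: cast aluminium pedal about 110 x 68 x 25 mm, lying loose.
- clamp: Bystander: black saddle clamp 50 x 30 x 34 mm, loose.
- bushing: Bystander: bronze bushing 28 mm across, 24 mm tall, loose.
- wrench: Bystander: steel wrench 160 mm long, loose.
- oiler: Bystander: dark steel can 56 mm across, 120 mm tall, loose.
- sprocket: Bystander: flat dark steel ring 90 mm across, 6 mm thick, loose.

How it is judged:
On the way, in this order (a step that is already met when the one before it is completed fails the run):
1. the forked tool is lifted out of its stand (z of fork in the frame of stand above 0.04 m), for 0.1 s.
2. the forked tool presses on the spring bar while the link still hangs (contact force between fork and bracket above 2.5 N and z of link_mid in the frame of bracket above 0.074 m), for 0.04 s.
3. the link lies in the cup (horizontal distance between link_mid and cup below 0.032 m and height (world z) of link_mid below 0.062 m and contact force between link and cup above 0.05 N), for 0.2 s.
At the end, for the whole second after the job is handed in: The link rests in the cup (its centre within 32 mm of the cup's axis, below 62 mm), the cup stands upright (within 0.15 rad), and the forked tool stands still and upright (within 0.12 rad) in its stand, flange down on the block (within 4 mm, centred within 8 mm) (all of step 3 and angle between cup's own z axis and vertical below 0.15 rad and linear speed of link below 0.03 m/s and horizontal distance between fork_grip and stand_top below 0.008 m and z of fork_grip in the frame of stand_top below 0.038 m and angle between fork's own z axis and vertical below 0.12 rad and linear speed of fork below 0.02 m/s); the robot touches nothing.
It fails at once if the forked tool pressed on the bracket or its spring bar with more than 16 N (contact force between fork and bracket above 16 N).
It fails at once if the fingers or arm pushed on the bracket or its spring bar (contact force between any of the fingers, the arm and bracket above 1 N).
It fails at once if the fingers pushed on the link (contact force between the fingers and link above 0.5 N).
It fails at once if the cup was shifted more than 15 mm or tipped (distance of cup from where it was at the start of the episode above 0.015 m or angle between cup's own z axis and vertical above 0.3 rad).
It fails at once if another part was moved more than 20 mm (distance of any of pedal, clamp, bushing, wrench, oiler, sprocket from where it was at the start of the episode above 0.02 m).
It also fails if it takes over 58 s, if anything falls off the work surface, if the arm or the gripper's body presses on something with over 40 N, if the wrist force passes 120 N, or if a joint passes its speed limit or range.

## Working session

There is one attempt and no reset: what is moved stays moved. The work goes in short steps, Python scripts to look and compute and a tool call to move; the robot and the scene stay as the last step left them, time stands still between calls to the robot, and variables do not carry over. Pictures are saved under pics/ and viewed, about 8 in all and at most 12, crops included, and the job is handed in when it is done.

Besides the shell and the picture viewer there is one more tool, called after ">>>" in YAML: its name, and indented under it one key for each argument. jog_arm: Moves the arm, as the interface text tells. Its arguments: {"type":"object","properties":{"series":{"type":"array"},"newtons":{"type":"number"}},"required":["series"]}

```bash
mkdir -p pics; ls; python3 - <<'E'
from rig import robot, optics
import cv2,numpy as np
for n in("scene","top"):
    s=optics.snapshot(n); cv2.imwrite(f"pics/{n}0.png",s["pixels"]); np.savez(f"{n}0.npz",**{k:np.array(v) for k,v in s.items()})
    print(n,s["mtx"],s["R"],s["t"], -np.array(s["R"]).T@s["t"])
print(robot.read_state())
E
```

```text
pics
scene [[453.52103806   0.         317.95904673]
 [  0.         453.52103806 195.71763067]
 [  0.           0.           1.        ]] [[ 0.73117285  0.68213518 -0.00882368]
 [ 0.52422663 -0.57009536 -0.63259602]
 [-0.43654634  0.45791143 -0.77443167]] [-0.41966428 -0.24396184  1.18402904] [ 0.95162197 -0.39499417  0.75891731]
top [[402.69515997   0.         320.09110392]
 [  0.         402.69515997 205.76495246]
 [  0.           0.           1.        ]] [[ 0.02286155 -0.99946705 -0.02330177]
 [-0.99292745 -0.01998353 -0.11702882]
 [ 0.1165008   0.02581243 -0.99285512]] [-0.00700446  0.56312932  0.79224919] [ 0.46700902 -0.01619729  0.85232781]
{'time_s': 0.1, 'q': array([ 9.10735407e-01,  1.81448852e-01,  1.60786504e+00,  2.17626393e-05,
        1.35378900e+00, -2.06292903e-01]), 'joint_vel': array([ 0.00025343, -0.00082268, -0.00061758,  0.00117423,  0.00076405,
        0.00026997]), 'joint_torque': array([ 8.43940325e-05, -4.34825027e+01, -3.42695546e+01,  7.02294451e-02,
        3.40927555e-02,  3.51586664e-05]), 'eef_pos': array([0.25175549, 0.51647079, 0.25193104]), 'tcp_rot': array([[-8.98799540e-01,  4.38358870e-01, -9.42809444e-04],
       [ 4.38359759e-01,  8.98798826e-01, -1.17998373e-03],
       [ 3.30139686e-04, -1.47385856e-03, -9.99998859e-01]]), 'ft_force': array([ 0.13102191, -0.15974506, -0.45768746]), 'ft_torque': array([0.01104592, 0.00959433, 0.02978442]), 'finger_gap': 0.08834814830149576}
```

View pics/scene0.png

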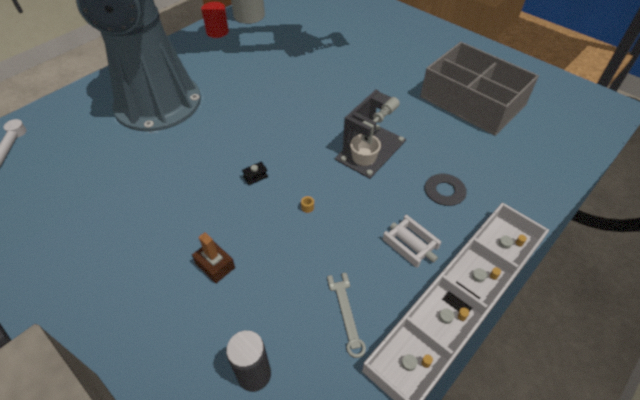

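View pics/top0.png

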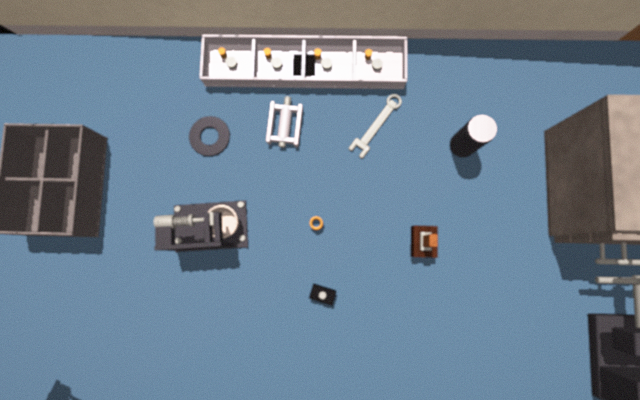

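The scene view shows the tool and stand at about (210,255) and the bracket, link and cup at about (370,140). The top view has them at about (425,241) and (200,225). I'll enlarge both.

```bash
python3 - <<'E'
import cv2,numpy as np
t=cv2.imread("pics/top0.png");s=cv2.imread("pics/scene0.png")
c=np.zeros((600,800,3),np.uint8)
def put(im,x,y,w,h,k,X,Y):
    p=cv2.resize(im[y:y+h,x:x+w],None,fx=k,fy=k,interpolation=cv2.INTER_CUBIC)
    p=cv2.convertScaleAbs(p,alpha=1.6,beta=15)
    for i in range(0,w,10): cv2.putText(p,str(x+i),(i*k,8),0,.3,(0,255,255)); cv2.line(p,(i*k,9),(i*k,13),(0,255,255))
    for i in range(10,h,10): cv2.putText(p,str(y+i),(0,i*k),0,.3,(0,255,255))
    c[Y:Y+h*k,X:X+w*k]=p
put(t,150,195,100,60,4,0,0); put(s,330,88,80,92,5,400,0)
put(t,405,220,40,45,5,0,245); put(s,188,228,50,55,4,200,245)
cv2.imwrite("pics/crop0.png",c)
E
```

```text
(no output)
```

View pics/crop0.png

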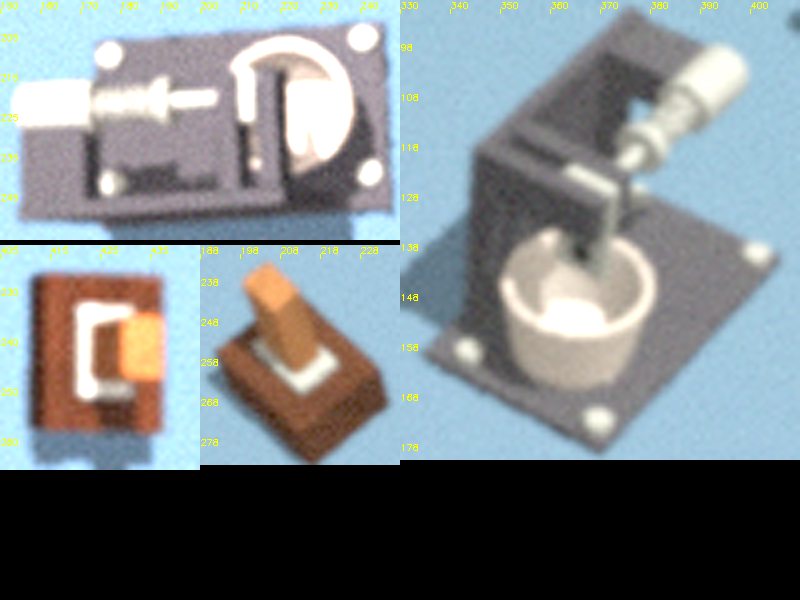

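The crops show base plate screws at top-view (177,209), (241,204), (243,238) and (177,240). The bare bar runs along row ~219 from the collar (~191) to the lug (~204). The stand and tool are almost aligned with the world axes. Next I'll measure with masks and rays.

```bash
cat > h.py <<'E'
import numpy as np,cv2
def ld(n): 
    d=np.load(n+".npz"); return {k:d[k] for k in d.files}
def ray(s,uv):
    d=s["R"].T@np.linalg.inv(s["mtx"])@np.array([uv[0],uv[1],1.]); return -s["R"].T@s["t"],d/np.linalg.norm(d)
def onz(s,uv,z):
    c,d=ray(s,uv); return c+d*(z-c[2])/d[2]
def proj(s,X):
    p=s["mtx"]@(s["R"]@np.asarray(X)+s["t"]); return p[:2]/p[2]
def tri(s1,u1,s2,u2):
    c1,d1=ray(s1,u1);c2,d2=ray(s2,u2)
    k=np.linalg.lstsq(np.c_[d1,-d2],c2-c1,rcond=None)[0]
    a,b=c1+d1*k[0],c2+d2*k[1]; return (a+b)/2,np.linalg.norm(a-b)
E
python3 - <<'E'
from h import *
np.set_printoptions(precision=4,suppress=True)
T=ld("top0");S=ld("scene0")
def blobs(s,m,x,y,w,h,name,zs):
    b=np.zeros_like(m); b[y:y+h,x:x+w]=m[y:y+h,x:x+w]
    n,l,st,c=cv2.connectedComponentsWithStats(b)
    for i in range(1,n):
        if st[i,4]>=4:
            r=cv2.minAreaRect(np.argwhere(l==i)[:,::-1].astype(np.float32))
            print(name,st[i],c[i].round(2),"rect",np.round(r[0],1),np.round(r[1],1),round(r[2],1),[onz(s,c[i],z)[:2] for z in zs])
def hsv(s): return cv2.cvtColor(s["pixels"].astype(np.uint8),cv2.COLOR_BGR2HSV)
for s,nm,f,b in((T,"top",(405,215,45,50),(148,195,105,60)),(S,"scene",(185,225,60,60),(330,85,85,95))):
    H=hsv(s); h,sa,v=H[...,0],H[...,1],H[...,2]
    blobs(s,((h<25)&(sa>100)&(v>125)).astype(np.uint8),*f,nm+" handle",[.096])
    blobs(s,((h<25)&(sa>100)&(v>45)).astype(np.uint8),*f,nm+" brown",[.034])
    blobs(s,((sa<60)&(v>110)).astype(np.uint8),*f,nm+" flange",[.04])
    blobs(s,((sa<60)&(v>115)).astype(np.uint8),*b,nm+" brkt bright",[.008,.097])
# bar profile in top view
p=T["pixels"].astype(int).sum(2)//3
for r in range(206,232): print(r,p[r,150:222])
E
```

```text
top handle [429 233   8  14 105] [432.6 239.8] rect [432.5 239.5] [13.  7.] 90.0 [array([ 0.4962, -0.2074])]
top brown [413 226  24  31 546] [424.54 241.14] rect [424.5 241. ] [30. 23.] 90.0 [array([ 0.4956, -0.2069])]
top flange [417 225  17   1  17] [425. 225.] rect [425. 225.] [16.  0.] 180.0 [array([ 0.5277, -0.2067])]
top flange [420 231  11  20 101] [423.13 240.24] rect [425.  240.5] [19. 10.] 90.0 [array([ 0.4971, -0.2027])]
top flange [437 234   2  14  14] [437.93 240.5 ] rect [438.  240.5] [ 0.9 13. ] 4.4 [array([ 0.4972, -0.2321])]
top brkt bright [229 201   6   2   7] [231.29 201.14] rect [231.5 201.5] [5. 1.] 0.0 [array([0.5722, 0.1948]), array([0.5611, 0.1725])]
top brkt bright [236 200   9   8  56] [240.27 203.34] rect [240.  203.5] [7. 8.] 90.0 [array([0.5679, 0.1754]), array([0.5572, 0.1552])]
top brkt bright [200 203   6   1   6] [202.5 203. ] rect [202.5 203. ] [5. 0.] 180.0 [array([0.567 , 0.2562]), array([0.5564, 0.2274])]
top brkt bright [215 202   5   1   5] [217. 202.] rect [217. 202.] [4. 0.] 180.0 [array([0.5697, 0.2252]), array([0.5589, 0.1998])]
top brkt br
[... 9692 characters left out ...]
  85  90  92  89  90  92  85  82
  84  86  94  86  77  56  33  39  73  97 100  88  89  93  82  64  42  92]
230 [141 137 141 141 123 106  94  84  90  91  89  88  87  89  86  92  88  86
  92  86  73  52  40  34  48  69  83  90  86  89  89  89  86  90  87  83
  84  86  89  87  88  88  90  87  92  93  88  88  89  88  87  85  87  81
  84  80  93  88  73  59  32  38  75 100  99  91  88  88  85  68  36  77]
231 [138 141 137 136 129 108  89  86  90  90  86  87  84  85  85  88  91  92
  88  85  80  49  29  33  51  69  92  85  93  86  91  87  86  90  90  86
  86  87  90  86  86  85  83  84  90  89  86  85  86  87  89  86  90  88
  79  85  88  89  86  58  38  41  67  94 100  87  85  93  89  72  40  63]
```

```bash
python3 - <<'E'
from h import *
np.set_printoptions(precision=4,suppress=True)
T=ld("top0");S=ld("scene0")
for uv in((162,220.8),(171.7,220.3),(189.8,219.7),(192,219.6),(198,219.3),(204,219)): print(uv,onz(T,uv,.097))
def box(x0,x1,y0,y1,z): return [(x0,y0,z),(x1,y0,z),(x1,y1,z),(x0,y1,z)]
def draw(im,s,o,yaw,pts,k,x0,y0,c):
    R=np.array([[np.cos(yaw),-np.sin(yaw),0],[np.sin(yaw),np.cos(yaw),0],[0,0,1]])
    q=np.array([((proj(s,R@(np.array(p)/1000)+o)-[x0,y0])+.5)*k for p in pts]).astype(int)
    cv2.polylines(im,[q],True,c,1)
C=np.zeros((600,800,3),np.uint8)
F=np.array([.497,-.2075,0]);fy=.02
# bracket origin from bar: bar axis through lug face & yaw guess
yaw=.08; R=np.array([[np.cos(yaw),-np.sin(yaw)],[np.sin(yaw),np.cos(yaw)]])
m=onz(T,(171.7,220.3),.097)[:2]; B=np.r_[m-R@[0,.074],0]; print("B",B)
for s,w,X,Y in((T,(148,195,100,60,4),0,0),(S,(330,88,80,92,5),400,0),(T,(405,220,40,45,5),0,245),(S,(188,228,50,55,4),200,245)):
    x,y,W,H,k=w; p=cv2.convertScaleAbs(cv2.resize(s["pixels"][y:y+H,x:x+W].astype(np.uint8),None,fx=k,fy=k,interpolation=cv2.INTER_CUBIC),alpha=1.6,beta=15)
    if Y==0:
        for b in(box(-55,45,-45,110,6),box(-52,-44,-16,108,109),box(-12,12,4.5,14.5,110),box(-12,12,-14.5,-4.5,110),box(-13.5,13.5,74,108,97),box(-4,4,14.5,35,97)): draw(p,s,B,yaw,b,k,x,y,(0,0,255))
    else:
        for b in(box(-32,32,-24,24,34),box(-18,18,-11,11,40),box(-12,12,-8,8,96)): draw(p,s,F,fy,b,k,x,y,(0,0,255) if b[0][2]<50 else (255,0,255))
    C[Y:Y+H*k,X:X+W*k]=p
cv2.imwrite("pics/ov1.png",C)
E
```

```text
(162, 220.8) [0.5209 0.3029 0.097 ]
(171.7, 220.3) [0.5222 0.2844 0.097 ]
(189.8, 219.7) [0.5241 0.2499 0.097 ]
(192, 219.6) [0.5244 0.2457 0.097 ]
(198, 219.3) [0.5252 0.2342 0.097 ]
(204, 219) [0.526  0.2228 0.097 ]
B [0.5281 0.2106 0.    ]
```

View pics/ov1.png

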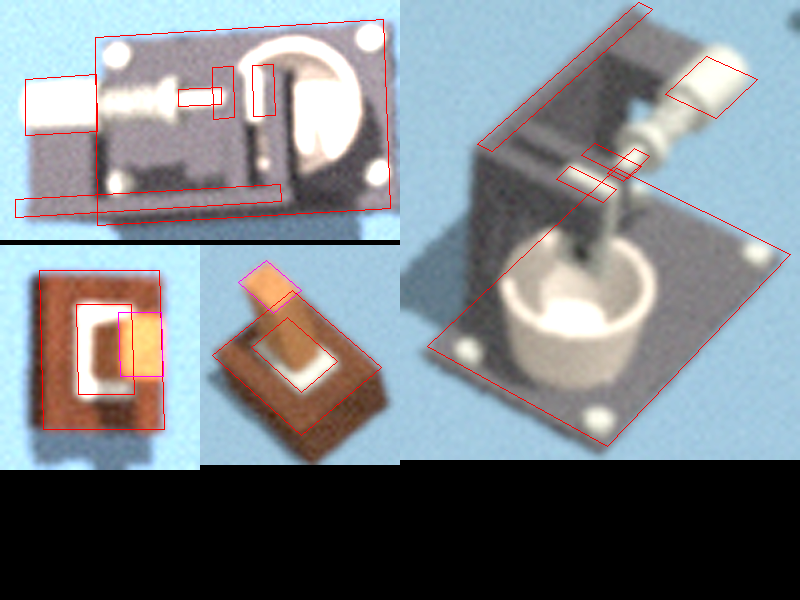

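The stand and tool overlay fits within about 1 mm, with the tool at (0.497, -0.207). The bare bar's middle is at about (0.525, 0.235, 0.097) with yaw about 0.075. Next I move to hover over the tool.

>>> jog_arm:
  series:
    - {"dx": -53.8, "dy": -54.3, "dz": 8, "rz": -0.46}
    - {"dx": -53.8, "dy": -54.3, "dz": 8, "rz": -0.46}
    - {"dx": -53.8, "dy": -54.3, "dz": 8, "rz": -0.46}
    - {"dx": -53.8, "dy": -54.3, "dz": 8, "rz": -0.46}
    - {"dx": -53.8, "dy": -54.3, "dz": 8, "rz": -0.46}
    - {"dx": -53.8, "dy": -54.3, "dz": 8, "rz": -0.46}
    - {"dx": -53.8, "dy": -54.3, "dz": 8, "rz": -0.46}
    - {"dx": -53.8, "dy": -54.3, "dz": 8, "rz": -0.46}
    - {"dx": -53.8, "dy": -54.3, "dz": 8, "rz": -0.46}
    - {"dx": -53.8, "dy": -54.3, "dz": 8, "rz": -0.46}
    - {"dx": -53.8, "dy": -54.3, "dz": 8, "rz": -0.46}
    - {"dx": -53.8, "dy": -54.3, "dz": 8, "rz": -0.46}

```text
invalid input at $.series[0]: expected keys dx, dy, dz, rx, ry, rz, gripper
```

>>> jog_arm:
  series:
    - {"dx": -53.8, "dy": -54.3, "dz": 8, "rx": 0, "ry": 0, "rz": -0.46, "gripper": 8.8}
    - {"dx": -53.8, "dy": -54.3, "dz": 8, "rx": 0, "ry": 0, "rz": -0.46, "gripper": 8.8}
    - {"dx": -53.8, "dy": -54.3, "dz": 8, "rx": 0, "ry": 0, "rz": -0.46, "gripper": 8.8}
    - {"dx": -53.8, "dy": -54.3, "dz": 8, "rx": 0, "ry": 0, "rz": -0.46, "gripper": 8.8}
    - {"dx": -53.8, "dy": -54.3, "dz": 8, "rx": 0, "ry": 0, "rz": -0.46, "gripper": 8.8}
    - {"dx": -53.8, "dy": -54.3, "dz": 8, "rx": 0, "ry": 0, "rz": -0.46, "gripper": 8.8}
    - {"dx": -53.8, "dy": -54.3, "dz": 8, "rx": 0, "ry": 0, "rz": -0.46, "gripper": 8.8}
    - {"dx": -53.8, "dy": -54.3, "dz": 8, "rx": 0, "ry": 0, "rz": -0.46, "gripper": 8.8}
    - {"dx": -53.8, "dy": -54.3, "dz": 8, "rx": 0, "ry": 0, "rz": -0.46, "gripper": 8.8}
    - {"dx": -53.8, "dy": -54.3, "dz": 8, "rx": 0, "ry": 0, "rz": -0.46, "gripper": 8.8}
    - {"dx": -53.8, "dy": -54.3, "dz": 8, "rx": 0, "ry": 0, "rz": -0.46, "gripper": 8.8}
    - {"dx": -53.8, "dy": -54.3, "dz": 8, "rx": 0, "ry": 0, "rz": -0.46, "gripper": 8.8}

```text
time_s: 1.6
eef_pos: [0.4894, -0.1845, 0.175]
tcp_rot: [[-1.0, -0.006, -0.0], [-0.006, 1.0, 0.0], [0.0, 0.0, -1.0]]
ft_force: [1.2, 0.1, 0.0]
finger_gap: 0.0878
```

>>> jog_arm:
  series:
    - {"dx": 0, "dy": 0, "dz": 0, "rx": 0, "ry": 0, "rz": 0, "gripper": 8.8}
    - {"dx": 0, "dy": 0, "dz": 0, "rx": 0, "ry": 0, "rz": 0, "gripper": 8.8}

```text
time_s: 1.85
eef_pos: [0.4886, -0.1819, 0.1748]
tcp_rot: [[-1.0, -0.005, -0.002], [-0.005, 1.0, 0.001], [0.002, 0.001, -1.0]]
ft_force: [-0.6, 0.7, -0.6]
finger_gap: 0.088
```

>>> jog_arm:
  series:
    - {"dx": -0.85, "dy": -2.5, "dz": 2, "rx": 0, "ry": 0, "rz": 0, "gripper": 6}
    - {"dx": -0.85, "dy": -2.5, "dz": 4, "rx": 0, "ry": 0, "rz": 0, "gripper": 5}
    - {"dx": -0.85, "dy": -2.5, "dz": 7, "rx": 0, "ry": 0, "rz": 0, "gripper": 5}
    - {"dx": -0.85, "dy": -2.5, "dz": 10, "rx": 0, "ry": 0, "rz": 0, "gripper": 5}
    - {"dx": -0.85, "dy": -2.5, "dz": 10.8, "rx": 0, "ry": 0, "rz": 0, "gripper": 5}
    - {"dx": -0.85, "dy": -2.5, "dz": 10.8, "rx": 0, "ry": 0, "rz": 0, "gripper": 5}
    - {"dx": -0.85, "dy": -2.5, "dz": 10.8, "rx": 0, "ry": 0, "rz": 0, "gripper": 5}

```text
time_s: 2.72
eef_pos: [0.4988, -0.2075, 0.0689]
tcp_rot: [[-1.0, -0.007, 0.002], [-0.007, 1.0, -0.001], [-0.002, -0.001, -1.0]]
ft_force: [0.3, 0.5, -0.1]
finger_gap: 0.0499
```

```bash
cat > look.py <<'E'
import sys
from h import *
from rig import robot, optics
def look(name,wins):
    C=np.zeros((600,800,3),np.uint8)
    sn={n:optics.snapshot(n) for n in("top","scene")}
    for n,s in sn.items(): np.savez(f"{n}_{name}.npz",**{k:np.array(v) for k,v in s.items()})
    for n,x,y,W,H,k,X,Y in wins:
        p=cv2.convertScaleAbs(cv2.resize(sn[n]["pixels"][y:y+H,x:x+W],None,fx=k,fy=k,interpolation=cv2.INTER_CUBIC),alpha=1.5,beta=15)
        for i in range(0,W,10): cv2.putText(p,str(x+i),(i*k,8),0,.3,(0,255,255)); cv2.line(p,(i*k,9),(i*k,13),(0,255,255))
        for i in range(10,H,10): cv2.putText(p,str(y+i),(0,i*k+4),0,.3,(0,255,255))
        C[Y:Y+H*k,X:X+W*k]=p
    cv2.imwrite(f"pics/{name}.png",C)
E
python3 - <<'E'
from look import *
look("grasp",[("top",385,190,80,90,5,0,0),("scene",165,180,80,110,5,400,0)])
E
```

```text
(no output)
```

View pics/grasp.png

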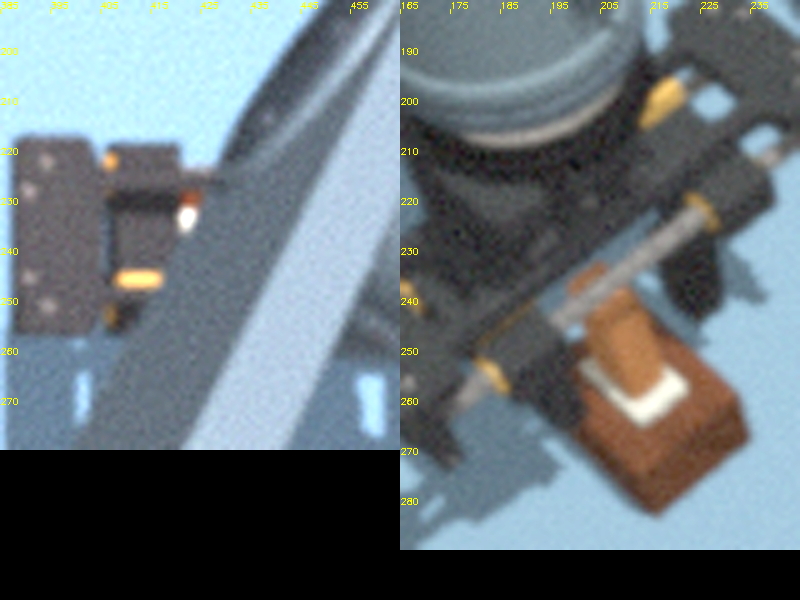

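The scene crop shows the fingers on both sides of the handle at (210,247), with the tool still standing in the block. Closing the gripper.

>>> jog_arm:
  series:
    - {"dx": 0, "dy": 0, "dz": 0, "rx": 0, "ry": 0, "rz": 0, "gripper": 1.2}
    - {"dx": 0, "dy": 0, "dz": 0, "rx": 0, "ry": 0, "rz": 0, "gripper": 1.2}
    - {"dx": 0, "dy": 0, "dz": 0, "rx": 0, "ry": 0, "rz": 0, "gripper": 1.2}
    - {"dx": 0, "dy": 0, "dz": 0, "rx": 0, "ry": 0, "rz": 0, "gripper": 1.2}
    - {"dx": 0, "dy": 0, "dz": 0, "rx": 0, "ry": 0, "rz": 0, "gripper": 1.2}
  newtons: 50

```text
time_s: 3.45
eef_pos: [0.4979, -0.2075, 0.0674]
tcp_rot: [[-1.0, -0.006, -0.0], [-0.006, 1.0, -0.0], [0.0, -0.0, -1.0]]
ft_force: [0.1, 0.5, 0.2]
finger_gap: 0.0157
```

Gripped, with a gap of 15.7 mm. Now lifting, then moving over towards the bracket.

>>> jog_arm:
  series:
    - {"dx": 0, "dy": 0, "dz": -2, "rx": 0, "ry": 0, "rz": 0, "gripper": 1.2}
    - {"dx": 0, "dy": 0, "dz": -4, "rx": 0, "ry": 0, "rz": 0, "gripper": 1.2}
    - {"dx": 0, "dy": 0, "dz": -8, "rx": 0, "ry": 0, "rz": 0, "gripper": 1.2}
    - {"dx": 0, "dy": 0, "dz": -13, "rx": 0, "ry": 0, "rz": 0, "gripper": 1.2}
    - {"dx": 0, "dy": 0, "dz": -17, "rx": 0, "ry": 0, "rz": 0, "gripper": 1.2}
    - {"dx": -0.5, "dy": 5, "dz": -17, "rx": 0, "ry": 0, "rz": -0.01, "gripper": 1.2}
    - {"dx": -1, "dy": 10, "dz": -17, "rx": 0, "ry": 0, "rz": -0.03, "gripper": 1.2}
    - {"dx": -1.5, "dy": 15, "dz": -17, "rx": 0, "ry": 0, "rz": -0.04, "gripper": 1.2}
    - {"dx": -2, "dy": 20, "dz": -17, "rx": 0, "ry": 0, "rz": -0.05, "gripper": 1.2}
    - {"dx": -2.5, "dy": 25, "dz": -17, "rx": 0, "ry": 0, "rz": -0.06, "gripper": 1.2}
    - {"dx": -2.7, "dy": 30, "dz": -17, "rx": 0, "ry": 0, "rz": -0.07, "gripper": 1.2}
    - {"dx": -2.7, "dy": 35, "dz": -17, "rx": 0, "ry": 0, "rz": -0.08, "gripper": 1.2}

```text
time_s: 4.95
eef_pos: [0.5224, 0.1444, 0.2371]
tcp_rot: [[-0.996, -0.086, -0.001], [-0.086, 0.996, -0.0], [0.001, -0.0, -1.0]]
ft_force: [0.9, 0.0, -1.6]
finger_gap: 0.0154
```

>>> jog_arm:
  series:
    - {"dx": 0, "dy": 4, "dz": 0, "rx": 0, "ry": 0, "rz": 0, "gripper": 1.2}
    - {"dx": 0, "dy": 7, "dz": 0, "rx": 0, "ry": 0, "rz": 0, "gripper": 1.2}
    - {"dx": 0, "dy": 9, "dz": 0, "rx": 0, "ry": 0, "rz": 0, "gripper": 1.2}
    - {"dx": 0, "dy": 9, "dz": 0, "rx": 0, "ry": 0, "rz": 0, "gripper": 1.2}
    - {"dx": 0, "dy": 9, "dz": 0, "rx": 0, "ry": 0, "rz": 0, "gripper": 1.2}

```text
time_s: 5.58
eef_pos: [0.5151, 0.2315, 0.2373]
tcp_rot: [[-0.996, -0.086, -0.0], [-0.086, 0.996, -0.001], [0.0, -0.001, -1.0]]
ft_force: [0.3, -0.4, -1.5]
finger_gap: 0.0157
```

```bash
python3 -c "
from rig import robot;s=robot.read_state();print(s['eef_pos'],s['tcp_rot'],s['ft_force'])"
```

```text
[0.51511347 0.23153386 0.23727053] [[-9.96328003e-01 -8.56180177e-02 -2.55957777e-04]
 [-8.56178491e-02  9.96327864e-01 -6.09774809e-04]
 [ 3.07225576e-04 -5.85621163e-04 -9.99999781e-01]] [ 0.31624005 -0.42657239 -1.51085658]
```

>>> jog_arm:
  series:
    - {"dx": -1, "dy": 0.4, "dz": 2, "rx": 0, "ry": 0, "rz": 0, "gripper": 1.2}
    - {"dx": -1, "dy": 0.4, "dz": 4, "rx": 0, "ry": 0, "rz": 0, "gripper": 1.2}
    - {"dx": -1, "dy": 0.4, "dz": 5.3, "rx": 0, "ry": 0, "rz": 0, "gripper": 1.2}
    - {"dx": -1, "dy": 0.4, "dz": 5.3, "rx": 0, "ry": 0, "rz": 0, "gripper": 1.2}

```text
time_s: 6.08
eef_pos: [0.5241, 0.2364, 0.1834]
tcp_rot: [[-0.996, -0.085, -0.002], [-0.085, 0.996, -0.001], [0.002, -0.0, -1.0]]
ft_force: [0.2, 0.0, -1.6]
finger_gap: 0.0153
```

```bash
python3 - <<'E'
from look import *
look("hover",[("top",150,185,80,75,5,0,0),("scene",335,80,80,90,5,400,0)])
s=robot.read_state();print(s['eef_pos'],s['ft_force'])
E
```

```text
[0.52500858 0.23690435 0.1850403 ] [ 0.32125785  1.01904362 -1.07509587]
```

View pics/hover.png

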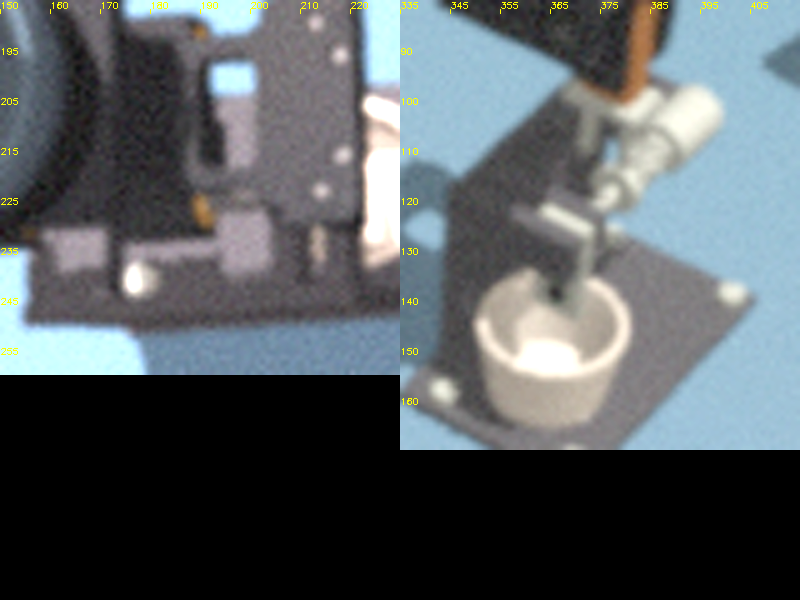

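The scene crop shows the flange at (375,100), one prong at (371,108), the bare bar near (377,118) and the collar at (378,116). I'll zoom in with the fork's expected outline drawn from the TCP.

```bash
python3 - <<'E'
from h import *
from rig import robot
S=ld("scene_hover"); st=robot.read_state(); P=st["eef_pos"]; R=st["tcp_rot"]
k=16;x0,y0,W,H=358,88,46,37
p=cv2.convertScaleAbs(cv2.resize(S["pixels"][y0:y0+H,x0:x0+W],None,fx=k,fy=k,interpolation=cv2.INTER_CUBIC),alpha=1.5,beta=10)
for i in range(0,W,5): cv2.putText(p,str(x0+i),(i*k,10),0,.35,(0,255,255))
for i in range(5,H,5): cv2.putText(p,str(y0+i),(0,i*k+4),0,.35,(0,255,255))
def pl(pts,c):
    q=np.array([(proj(S,P+R@(np.array(a)/1000))-[x0,y0]+.5)*k for a in pts]).astype(int); cv2.polylines(p,[q],True,c,1); return q
for ys in(-3,3):
    for a in((-12,-7),(7,12)): pl([(a[0],ys,63.4),(a[1],ys,63.4),(a[1],ys,39.4),(a[0],ys,39.4)],(0,0,255) if ys<0 else (0,255,0))
pl([(-18,-11,33.4),(18,-11,33.4),(18,-11,27.4),(-18,-11,27.4)],(255,0,255))
for y in(.2228,.2342,.2457,.2499):
    X=(.525+(.2342-y)*.075,y,.097); q=((proj(S,X)-[x0,y0]+.5)*k).astype(int); cv2.circle(p,tuple(int(v) for v in q),3,(255,0,0),-1)
cv2.imwrite("pics/hz.png",p)
E
```

```text
(no output)
```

View pics/hz.png

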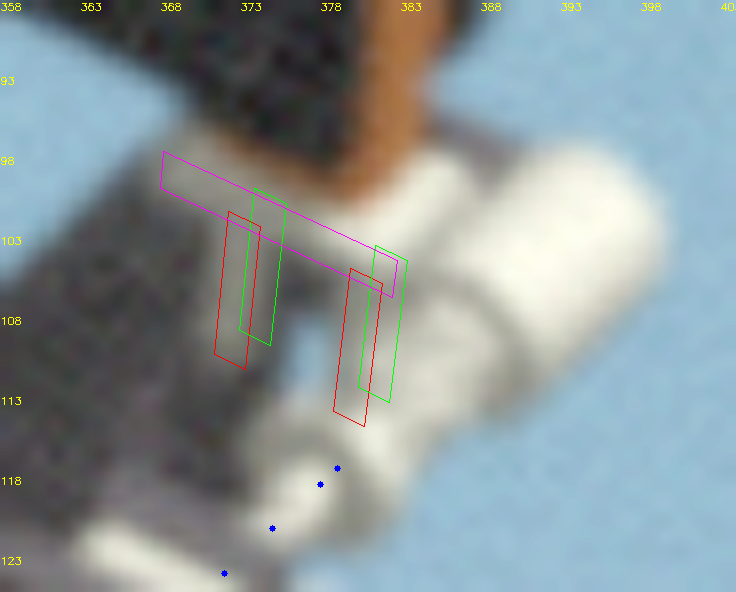

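The outline sits on the real fork within about 1 mm, and the bar dots lie on the bar between the lug and the collar. Next I descend slowly and watch the force.

>>> jog_arm:
  series:
    - {"dx": 0, "dy": -0.1, "dz": 0.6, "rx": 0, "ry": 0, "rz": 0, "gripper": 1.2}
    - {"dx": 0, "dy": -0.1, "dz": 1.2, "rx": 0, "ry": 0, "rz": 0, "gripper": 1.2}
    - {"dx": 0, "dy": -0.1, "dz": 1.6, "rx": 0, "ry": 0, "rz": 0, "gripper": 1.2}
    - {"dx": 0, "dy": -0.1, "dz": 1.6, "rx": 0, "ry": 0, "rz": 0, "gripper": 1.2}
    - {"dx": 0, "dy": -0.1, "dz": 1.6, "rx": 0, "ry": 0, "rz": 0, "gripper": 1.2}

```text
time_s: 6.8
eef_pos: [0.5247, 0.2363, 0.1685]
tcp_rot: [[-0.996, -0.086, 0.0], [-0.086, 0.996, 0.0], [-0.0, 0.0, -1.0]]
ft_force: [0.6, -0.5, -1.5]
finger_gap: 0.0155
```

>>> jog_arm:
  series:
    - {"dx": 0, "dy": 0, "dz": 0.1, "rx": 0, "ry": 0, "rz": 0, "gripper": 1.2}
    - {"dx": 0, "dy": 0, "dz": 0.2, "rx": 0, "ry": 0, "rz": 0, "gripper": 1.2}
    - {"dx": 0, "dy": 0, "dz": 0.3, "rx": 0, "ry": 0, "rz": 0, "gripper": 1.2}

```text
time_s: 7.18
eef_pos: [0.5247, 0.2363, 0.1654]
tcp_rot: [[-0.996, -0.086, 0.0], [-0.086, 0.996, 0.0], [-0.0, 0.0, -1.0]]
ft_force: [-1.6, 0.3, -1.4]
finger_gap: 0.0155
```

>>> jog_arm:
  series:
    - {"dx": 0, "dy": 0, "dz": 0.1, "rx": 0, "ry": 0, "rz": 0, "gripper": 1.2}
    - {"dx": 0, "dy": 0, "dz": 0.2, "rx": 0, "ry": 0, "rz": 0, "gripper": 1.2}

```text
time_s: 7.42
eef_pos: [0.5247, 0.2363, 0.1633]
tcp_rot: [[-0.996, -0.086, -0.0], [-0.086, 0.996, 0.0], [0.0, 0.0, -1.0]]
ft_force: [0.1, 0.9, -1.8]
finger_gap: 0.0157
```

>>> jog_arm:
  series:
    - {"dx": 0, "dy": 0, "dz": 0.1, "rx": 0, "ry": 0, "rz": 0, "gripper": 1.2}
    - {"dx": 0, "dy": 0, "dz": 0.2, "rx": 0, "ry": 0, "rz": 0, "gripper": 1.2}

```text
time_s: 7.68
eef_pos: [0.5247, 0.2363, 0.1614]
tcp_rot: [[-0.996, -0.086, -0.0], [-0.086, 0.996, 0.0], [0.0, 0.0, -1.0]]
ft_force: [-0.3, 1.1, -1.5]
finger_gap: 0.0156
```

>>> jog_arm:
  series:
    - {"dx": 0, "dy": 0, "dz": 0.1, "rx": 0, "ry": 0, "rz": 0, "gripper": 1.2}
    - {"dx": 0, "dy": 0, "dz": 0.2, "rx": 0, "ry": 0, "rz": 0, "gripper": 1.2}

```text
time_s: 7.92
eef_pos: [0.5247, 0.2363, 0.1594]
tcp_rot: [[-0.996, -0.086, -0.0], [-0.086, 0.996, -0.0], [0.0, -0.0, -1.0]]
ft_force: [0.2, -0.3, -1.8]
finger_gap: 0.0155
```

```bash
python3 - <<'E'
from look import *
look("strad",[("scene",355,90,50,40,16,0,0)])
s=robot.read_state();print(s['eef_pos'],s['ft_force'])
E
```

```text
Traceback (most recent call last):
  File "look.py", line 12, in look
    C[Y:Y+H*k,X:X+W*k]=p
    ~^^^^^^^^^^^^^^^^^
ValueError: could not broadcast input array from shape (640,800,3) into shape (600,800,3)
```

>>> jog_arm:
  series:
    - {"dx": 0, "dy": 0, "dz": 0.2, "rx": 0, "ry": 0, "rz": 0, "gripper": 1.2}
    - {"dx": 0, "dy": 0, "dz": 0.4, "rx": 0, "ry": 0, "rz": 0, "gripper": 1.2}
    - {"dx": 0, "dy": 0, "dz": 0.6, "rx": 0, "ry": 0, "rz": 0, "gripper": 1.2}
    - {"dx": 0, "dy": 0, "dz": 0.8, "rx": 0, "ry": 0, "rz": 0, "gripper": 1.2}
    - {"dx": 0, "dy": 0, "dz": 0.9, "rx": 0, "ry": 0, "rz": 0, "gripper": 1.2}
    - {"dx": 0, "dy": 0, "dz": 0.9, "rx": 0, "ry": 0, "rz": 0, "gripper": 1.2}

```text
time_s: 8.78
eef_pos: [0.5247, 0.2362, 0.1504]
tcp_rot: [[-0.996, -0.086, -0.0], [-0.086, 0.996, -0.0], [0.0, 0.0, -1.0]]
ft_force: [-0.3, 0.7, -1.2]
finger_gap: 0.0154
```

```bash
python3 - <<'E'
from look import *
look("strad",[("scene",355,92,50,37,16,0,0)])
s=robot.read_state();print(s['eef_pos'],s['ft_force'])
E
```

```text
[0.52473991 0.23627792 0.15050209] [ 0.94112545  0.59968168 -1.18433709]
```

View pics/strad.png

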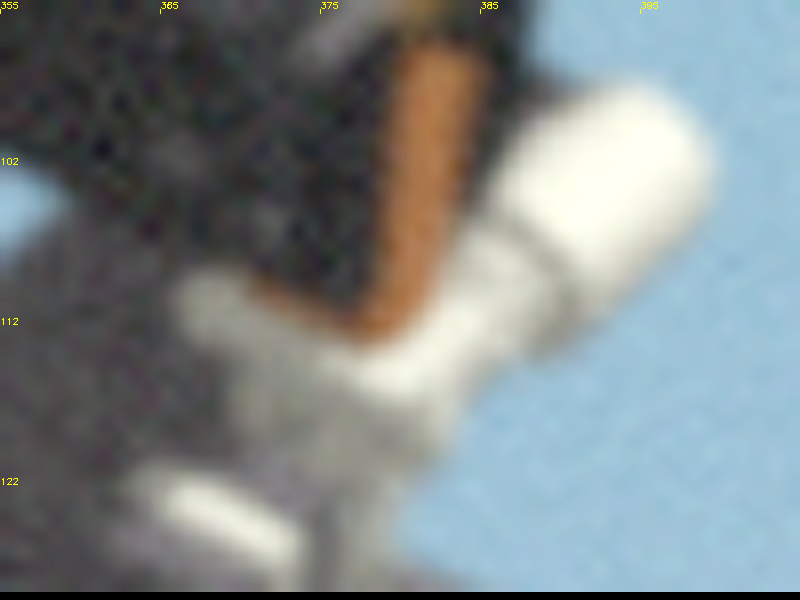

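The flange sits at about (375,113), above the collar, and the prongs go down around the bar. Force stayed at baseline. Now pressing in +y in small steps.

>>> jog_arm:
  series:
    - {"dx": 0, "dy": 0.1, "dz": 0, "rx": 0, "ry": 0, "rz": 0, "gripper": 1.2}
    - {"dx": 0, "dy": 0.2, "dz": 0, "rx": 0, "ry": 0, "rz": 0, "gripper": 1.2}
    - {"dx": 0, "dy": 0.3, "dz": 0, "rx": 0, "ry": 0, "rz": 0, "gripper": 1.2}
    - {"dx": 0, "dy": 0.4, "dz": 0, "rx": 0, "ry": 0, "rz": 0, "gripper": 1.2}

```text
time_s: 9.38
eef_pos: [0.5243, 0.2403, 0.1505]
tcp_rot: [[-0.996, -0.086, 0.0], [-0.086, 0.996, -0.0], [-0.0, -0.0, -1.0]]
ft_force: [-0.3, 0.6, -1.0]
finger_gap: 0.0156
```

>>> jog_arm:
  series:
    - {"dx": 0, "dy": 0.1, "dz": 0, "rx": 0, "ry": 0, "rz": 0, "gripper": 1.2}
    - {"dx": 0, "dy": 0.1, "dz": 0, "rx": 0, "ry": 0, "rz": 0, "gripper": 1.2}

```text
time_s: 9.62
eef_pos: [0.5242, 0.2413, 0.1504]
tcp_rot: [[-0.996, -0.086, -0.0], [-0.086, 0.996, 0.0], [0.0, 0.0, -1.0]]
ft_force: [0.8, 0.1, -1.2]
finger_gap: 0.0159
```

>>> jog_arm:
  series:
    - {"dx": 0, "dy": 0.1, "dz": 0, "rx": 0, "ry": 0, "rz": 0, "gripper": 1.2}
    - {"dx": 0, "dy": 0.1, "dz": 0, "rx": 0, "ry": 0, "rz": 0, "gripper": 1.2}

```text
time_s: 9.88
eef_pos: [0.5242, 0.2419, 0.1504]
tcp_rot: [[-0.996, -0.086, -0.0], [-0.086, 0.996, -0.001], [0.0, -0.001, -1.0]]
ft_force: [0.0, -1.8, -0.6]
finger_gap: 0.0152
```

>>> jog_arm:
  series:
    - {"dx": 0, "dy": 0.1, "dz": 0, "rx": 0, "ry": 0, "rz": 0, "gripper": 1.2}
    - {"dx": 0, "dy": 0.1, "dz": 0, "rx": 0, "ry": 0, "rz": 0, "gripper": 1.2}

```text
time_s: 10.12
eef_pos: [0.5242, 0.2425, 0.1504]
tcp_rot: [[-0.996, -0.086, -0.0], [-0.086, 0.996, -0.001], [0.0, -0.001, -1.0]]
ft_force: [-0.1, -4.1, -0.8]
finger_gap: 0.0154
```

>>> jog_arm:
  series:
    - {"dx": 0, "dy": 0.1, "dz": 0, "rx": 0, "ry": 0, "rz": 0, "gripper": 1.2}
    - {"dx": 0, "dy": 0.1, "dz": 0, "rx": 0, "ry": 0, "rz": 0, "gripper": 1.2}

```text
time_s: 10.38
eef_pos: [0.5241, 0.2434, 0.1504]
tcp_rot: [[-0.996, -0.086, -0.0], [-0.086, 0.996, -0.002], [0.0, -0.002, -1.0]]
ft_force: [0.0, -5.2, -0.9]
finger_gap: 0.0154
```

Contact came at TCP y of about 0.2416, and the bar starts moving near 5 N. Continuing.

>>> jog_arm:
  series:
    - {"dx": 0, "dy": 0.1, "dz": 0, "rx": 0, "ry": 0, "rz": 0, "gripper": 1.2}
    - {"dx": 0, "dy": 0.2, "dz": 0, "rx": 0, "ry": 0, "rz": 0, "gripper": 1.2}
    - {"dx": 0, "dy": 0.2, "dz": 0, "rx": 0, "ry": 0, "rz": 0, "gripper": 1.2}

```text
time_s: 10.75
eef_pos: [0.524, 0.2451, 0.1504]
tcp_rot: [[-0.996, -0.086, -0.0], [-0.086, 0.996, -0.002], [0.0, -0.002, -1.0]]
ft_force: [1.2, -6.3, -1.4]
finger_gap: 0.0155
```

>>> jog_arm:
  series:
    - {"dx": 0, "dy": 0.1, "dz": 0, "rx": 0, "ry": 0, "rz": 0, "gripper": 1.2}
    - {"dx": 0, "dy": 0.2, "dz": 0, "rx": 0, "ry": 0, "rz": 0, "gripper": 1.2}
    - {"dx": 0, "dy": 0.2, "dz": 0, "rx": 0, "ry": 0, "rz": 0, "gripper": 1.2}

```text
time_s: 11.12
eef_pos: [0.5238, 0.2469, 0.1504]
tcp_rot: [[-0.996, -0.086, -0.0], [-0.086, 0.996, -0.003], [0.0, -0.003, -1.0]]
ft_force: [1.1, -5.9, -0.5]
finger_gap: 0.0155
```

>>> jog_arm:
  series:
    - {"dx": 0, "dy": 0.1, "dz": 0, "rx": 0, "ry": 0, "rz": 0, "gripper": 1.2}
    - {"dx": 0, "dy": 0.2, "dz": 0, "rx": 0, "ry": 0, "rz": 0, "gripper": 1.2}
    - {"dx": 0, "dy": 0.2, "dz": 0, "rx": 0, "ry": 0, "rz": 0, "gripper": 1.2}

```text
time_s: 11.5
eef_pos: [0.5237, 0.2486, 0.1504]
tcp_rot: [[-0.996, -0.086, -0.0], [-0.086, 0.996, -0.003], [0.0, -0.003, -1.0]]
ft_force: [1.0, -7.9, -0.6]
finger_gap: 0.0158
```

>>> jog_arm:
  series:
    - {"dx": 0, "dy": 0.1, "dz": 0, "rx": 0, "ry": 0, "rz": 0, "gripper": 1.2}
    - {"dx": 0, "dy": 0.2, "dz": 0, "rx": 0, "ry": 0, "rz": 0, "gripper": 1.2}
    - {"dx": 0, "dy": 0.2, "dz": 0, "rx": 0, "ry": 0, "rz": 0, "gripper": 1.2}

```text
time_s: 11.88
eef_pos: [0.5235, 0.2504, 0.1504]
tcp_rot: [[-0.996, -0.086, -0.0], [-0.086, 0.996, -0.003], [0.001, -0.003, -1.0]]
ft_force: [0.8, -8.4, -0.3]
finger_gap: 0.0159
```

>>> jog_arm:
  series:
    - {"dx": 0, "dy": 0.1, "dz": 0, "rx": 0, "ry": 0, "rz": 0, "gripper": 1.2}
    - {"dx": 0, "dy": 0.1, "dz": 0, "rx": 0, "ry": 0, "rz": 0, "gripper": 1.2}

```text
time_s: 12.12
eef_pos: [0.5234, 0.2513, 0.1504]
tcp_rot: [[-0.996, -0.086, -0.0], [-0.086, 0.996, -0.004], [0.001, -0.004, -1.0]]
ft_force: [0.4, -9.3, 0.9]
finger_gap: 0.0158
```

```bash
python3 - <<'E'
from look import *
look("push",[("scene",340,90,70,75,8,0,0)])
a=ld("scene_strad");b=ld("scene_push")
d=cv2.absdiff(a["pixels"],b["pixels"]).sum(2)[100:175,340:385]; print(np.argwhere(d>120).mean(0) if (d>120).any() else 0,(d[30:]>90).sum())
E
```

```text
[ 9.05737705 26.64754098] 5
```

>>> jog_arm:
  series:
    - {"dx": 0, "dy": 0.05, "dz": 0, "rx": 0, "ry": 0, "rz": 0, "gripper": 1.2}
    - {"dx": 0, "dy": 0.1, "dz": 0, "rx": 0, "ry": 0, "rz": 0, "gripper": 1.2}
    - {"dx": 0, "dy": 0.1, "dz": 0, "rx": 0, "ry": 0, "rz": 0, "gripper": 1.2}

```text
time_s: 12.6
eef_pos: [0.5234, 0.2522, 0.1504]
tcp_rot: [[-0.996, -0.086, -0.0], [-0.086, 0.996, -0.004], [0.001, -0.004, -1.0]]
ft_force: [0.5, -9.9, 0.8]
finger_gap: 0.0156
```

```bash
cat > chk.py <<'E'
from look import *
look("push",[("scene",340,90,70,75,8,0,0)])
a=ld("scene_strad");b=ld("scene_push")
d=cv2.absdiff(a["pixels"],b["pixels"]).sum(2)[100:175,340:385]; print((d[30:]>90).sum(), robot.read_state()["ft_force"])
E
python3 chk.py
```

```text
147 [ -0.10850561 -10.41619914  -0.48686583]
```

View pics/push.png

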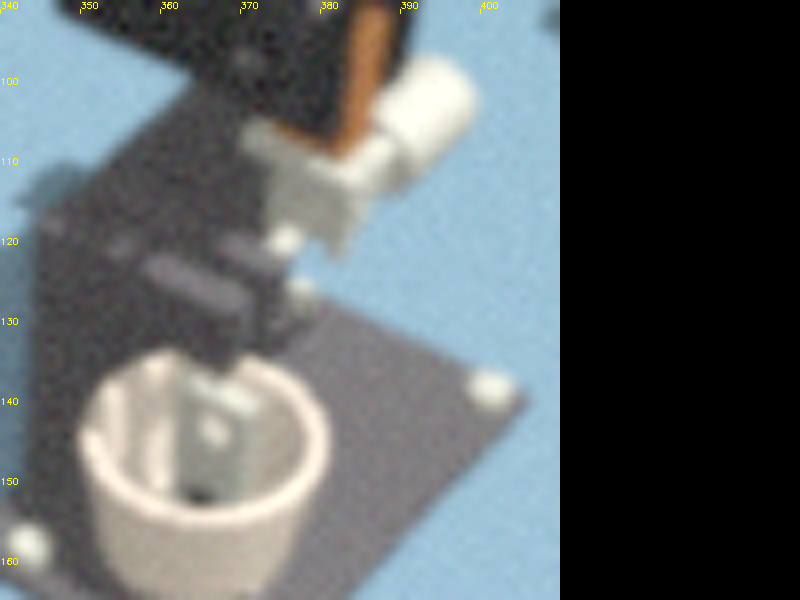

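The link has dropped and stands in the cup, with its eye at (367,143). Now backing off the collar and raising.

>>> jog_arm:
  series:
    - {"dx": 0, "dy": -0.3, "dz": 0, "rx": 0, "ry": 0, "rz": 0, "gripper": 1.2}
    - {"dx": 0, "dy": -0.6, "dz": 0, "rx": 0, "ry": 0, "rz": 0, "gripper": 1.2}
    - {"dx": 0, "dy": -0.9, "dz": 0, "rx": 0, "ry": 0, "rz": 0, "gripper": 1.2}
    - {"dx": 0, "dy": -1.2, "dz": 0, "rx": 0, "ry": 0, "rz": 0, "gripper": 1.2}
    - {"dx": 0, "dy": -1.5, "dz": 0, "rx": 0, "ry": 0, "rz": 0, "gripper": 1.2}
    - {"dx": 0, "dy": -1.5, "dz": 0, "rx": 0, "ry": 0, "rz": 0, "gripper": 1.2}

```text
time_s: 13.45
eef_pos: [0.5244, 0.2396, 0.1505]
tcp_rot: [[-0.996, -0.086, 0.0], [-0.086, 0.996, 0.001], [-0.0, 0.001, -1.0]]
ft_force: [0.3, 0.2, -1.7]
finger_gap: 0.016
```

>>> jog_arm:
  series:
    - {"dx": 0, "dy": 0, "dz": -0.5, "rx": 0, "ry": 0, "rz": 0, "gripper": 1.2}
    - {"dx": 0, "dy": 0, "dz": -1.5, "rx": 0, "ry": 0, "rz": 0, "gripper": 1.2}
    - {"dx": 0, "dy": 0, "dz": -3, "rx": 0, "ry": 0, "rz": 0, "gripper": 1.2}
    - {"dx": 0, "dy": 0, "dz": -5, "rx": 0, "ry": 0, "rz": 0, "gripper": 1.2}
    - {"dx": 0, "dy": 0, "dz": -8, "rx": 0, "ry": 0, "rz": 0, "gripper": 1.2}
    - {"dx": 0, "dy": 0, "dz": -9, "rx": 0, "ry": 0, "rz": 0, "gripper": 1.2}
    - {"dx": 0, "dy": 0, "dz": -9, "rx": 0, "ry": 0, "rz": 0, "gripper": 1.2}

```text
time_s: 14.32
eef_pos: [0.5249, 0.2394, 0.2415]
tcp_rot: [[-0.996, -0.086, 0.002], [-0.086, 0.996, 0.0], [-0.002, 0.0, -1.0]]
ft_force: [0.3, -0.5, -2.1]
finger_gap: 0.0158
```

>>> jog_arm:
  series:
    - {"dx": 0.75, "dy": -5, "dz": 0, "rx": 0, "ry": 0, "rz": 0.01, "gripper": 1.2}
    - {"dx": 1.5, "dy": -10, "dz": 0, "rx": 0, "ry": 0, "rz": 0.02, "gripper": 1.2}
    - {"dx": 2.25, "dy": -15, "dz": 0, "rx": 0, "ry": 0, "rz": 0.03, "gripper": 1.2}
    - {"dx": 3, "dy": -20, "dz": 0, "rx": 0, "ry": 0, "rz": 0.04, "gripper": 1.2}
    - {"dx": 3.75, "dy": -25, "dz": 0, "rx": 0, "ry": 0, "rz": 0.05, "gripper": 1.2}
    - {"dx": 4.5, "dy": -30, "dz": 0, "rx": 0, "ry": 0, "rz": 0.06, "gripper": 1.2}
    - {"dx": 5.25, "dy": -35, "dz": 0, "rx": 0, "ry": 0, "rz": 0.07, "gripper": 1.2}
    - {"dx": 6, "dy": -40, "dz": 0, "rx": 0, "ry": 0, "rz": 0.08, "gripper": 1.2}
    - {"dx": 6.53, "dy": -44.3, "dz": 0, "rx": 0, "ry": 0, "rz": 0.08, "gripper": 1.2}
    - {"dx": 6.53, "dy": -44.3, "dz": 0, "rx": 0, "ry": 0, "rz": 0.08, "gripper": 1.2}
    - {"dx": 6.53, "dy": -44.3, "dz": 0, "rx": 0, "ry": 0, "rz": 0.08, "gripper": 1.2}
    - {"dx": 6.53, "dy": -44.3, "dz": 0, "rx": 0, "ry": 0, "rz": 0.08, "gripper": 1.2}

```text
time_s: 15.82
eef_pos: [0.4974, -0.2064, 0.2399]
tcp_rot: [[-1.0, -0.008, -0.001], [-0.008, 1.0, 0.001], [0.001, 0.001, -1.0]]
ft_force: [0.2, 0.0, -1.2]
finger_gap: 0.0157
```

>>> jog_arm:
  series:
    - {"dx": 0, "dy": 0, "dz": 4, "rx": 0, "ry": 0, "rz": 0, "gripper": 1.2}
    - {"dx": 0, "dy": 0, "dz": 8, "rx": 0, "ry": 0, "rz": 0, "gripper": 1.2}
    - {"dx": 0, "dy": 0, "dz": 12, "rx": 0, "ry": 0, "rz": 0, "gripper": 1.2}
    - {"dx": 0, "dy": 0, "dz": 13, "rx": 0, "ry": 0, "rz": 0, "gripper": 1.2}
    - {"dx": 0, "dy": 0, "dz": 13, "rx": 0, "ry": 0, "rz": 0, "gripper": 1.2}
    - {"dx": 0, "dy": 0, "dz": 13, "rx": 0, "ry": 0, "rz": 0, "gripper": 1.2}

```text
time_s: 16.58
eef_pos: [0.4987, -0.2082, 0.1123]
tcp_rot: [[-1.0, -0.007, 0.003], [-0.007, 1.0, -0.002], [-0.003, -0.002, -1.0]]
ft_force: [0.1, -1.2, -1.3]
finger_gap: 0.0157
```

>>> jog_arm:
  series:
    - {"dx": 0, "dy": 0, "dz": 0, "rx": 0, "ry": 0, "rz": 0, "gripper": 1.2}
    - {"dx": 0, "dy": 0, "dz": 0, "rx": 0, "ry": 0, "rz": 0, "gripper": 1.2}
    - {"dx": 0, "dy": 0, "dz": 0, "rx": 0, "ry": 0, "rz": 0, "gripper": 1.2}

```text
time_s: 16.95
eef_pos: [0.4976, -0.2079, 0.1108]
tcp_rot: [[-1.0, -0.006, 0.0], [-0.006, 1.0, -0.0], [-0.0, -0.0, -1.0]]
ft_force: [-0.3, 0.0, -1.0]
finger_gap: 0.0156
```

```bash
python3 - <<'E'
from look import *
look("ret",[("scene",175,215,65,75,8,0,0)])
s=robot.read_state();print(s['eef_pos'],s['ft_force'])
E
```

```text
[ 0.49752467 -0.20778903  0.11057696] [-0.80003405 -0.1462827  -1.34821183]
```

View pics/ret.png

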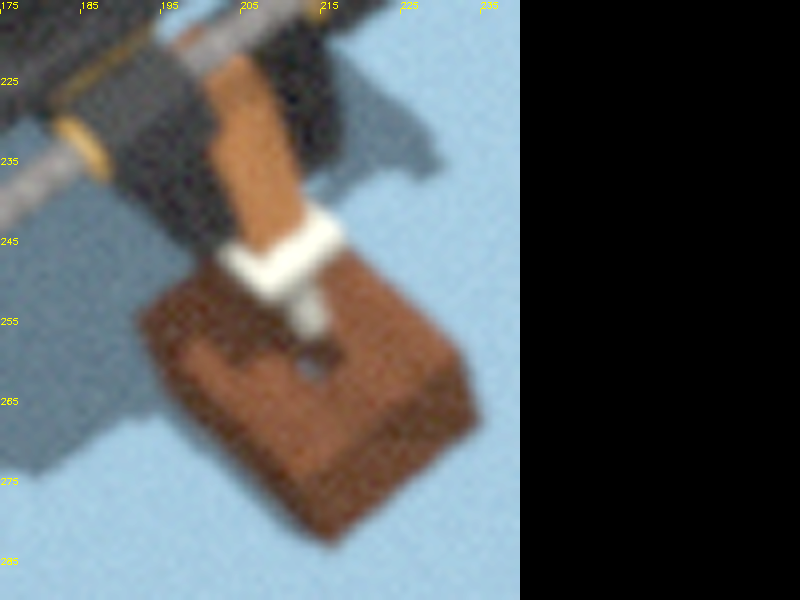

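The prongs are over the slot at (213,258). Lowering in slow steps.

>>> jog_arm:
  series:
    - {"dx": -0.04, "dy": 0.03, "dz": 0.5, "rx": 0, "ry": 0, "rz": 0, "gripper": 1.2}
    - {"dx": -0.04, "dy": 0.03, "dz": 1, "rx": 0, "ry": 0, "rz": 0, "gripper": 1.2}
    - {"dx": -0.04, "dy": 0.03, "dz": 1.3, "rx": 0, "ry": 0, "rz": 0, "gripper": 1.2}
    - {"dx": -0.04, "dy": 0.03, "dz": 1.5, "rx": 0, "ry": 0, "rz": 0, "gripper": 1.2}
    - {"dx": -0.04, "dy": 0.03, "dz": 1.7, "rx": 0, "ry": 0, "rz": 0, "gripper": 1.2}
    - {"dx": -0.04, "dy": 0.03, "dz": 1.7, "rx": 0, "ry": 0, "rz": 0, "gripper": 1.2}

```text
time_s: 17.8
eef_pos: [0.4979, -0.2074, 0.0933]
tcp_rot: [[-1.0, -0.006, -0.0], [-0.006, 1.0, 0.0], [0.0, 0.0, -1.0]]
ft_force: [0.2, -0.5, -1.0]
finger_gap: 0.0155
```

>>> jog_arm:
  series:
    - {"dx": 0, "dy": 0, "dz": 0.4, "rx": 0, "ry": 0, "rz": 0, "gripper": 1.2}
    - {"dx": 0, "dy": 0, "dz": 0.9, "rx": 0, "ry": 0, "rz": 0, "gripper": 1.2}
    - {"dx": 0, "dy": 0, "dz": 1.4, "rx": 0, "ry": 0, "rz": 0, "gripper": 1.2}
    - {"dx": 0, "dy": 0, "dz": 1.9, "rx": 0, "ry": 0, "rz": 0, "gripper": 1.2}
    - {"dx": 0, "dy": 0, "dz": 2.3, "rx": 0, "ry": 0, "rz": 0, "gripper": 1.2}
    - {"dx": 0, "dy": 0, "dz": 2.5, "rx": 0, "ry": 0, "rz": 0, "gripper": 1.2}
    - {"dx": 0, "dy": 0, "dz": 2.5, "rx": 0, "ry": 0, "rz": 0, "gripper": 1.2}

```text
time_s: 18.68
eef_pos: [0.4978, -0.2074, 0.0683]
tcp_rot: [[-1.0, -0.006, -0.0], [-0.006, 1.0, 0.0], [0.0, 0.0, -1.0]]
ft_force: [0.4, 0.1, -1.2]
finger_gap: 0.016
```

Just above home. I'll lower the last 1 mm, open gently and withdraw upward.

>>> jog_arm:
  series:
    - {"dx": 0, "dy": 0, "dz": 0.05, "rx": 0, "ry": 0, "rz": 0, "gripper": 1.2}
    - {"dx": 0, "dy": 0, "dz": 0.1, "rx": 0, "ry": 0, "rz": 0, "gripper": 1.2}
    - {"dx": 0, "dy": 0, "dz": 0.1, "rx": 0, "ry": 0, "rz": 0, "gripper": 1.2}

```text
time_s: 19.05
eef_pos: [0.498, -0.2074, 0.0675]
tcp_rot: [[-1.0, -0.006, 0.0], [-0.006, 1.0, -0.0], [-0.0, -0.0, -1.0]]
ft_force: [0.6, -0.2, -1.1]
finger_gap: 0.0156
```

>>> jog_arm:
  series:
    - {"dx": 0, "dy": 0, "dz": 0, "rx": 0, "ry": 0, "rz": 0, "gripper": 2.5}
    - {"dx": 0, "dy": 0, "dz": 0, "rx": 0, "ry": 0, "rz": 0, "gripper": 4}
    - {"dx": 0, "dy": 0, "dz": 0, "rx": 0, "ry": 0, "rz": 0, "gripper": 5}
    - {"dx": 0, "dy": 0, "dz": 0, "rx": 0, "ry": 0, "rz": 0, "gripper": 5}
    - {"dx": 0, "dy": 0, "dz": -2, "rx": 0, "ry": 0, "rz": 0, "gripper": 5}
    - {"dx": 0, "dy": 0, "dz": -5, "rx": 0, "ry": 0, "rz": 0, "gripper": 5}
    - {"dx": 0, "dy": 0, "dz": -10, "rx": 0, "ry": 0, "rz": 0, "gripper": 5}
    - {"dx": 5, "dy": 4, "dz": -14, "rx": 0, "ry": 0, "rz": 0, "gripper": 5}
    - {"dx": 10, "dy": 8, "dz": -14, "rx": 0, "ry": 0, "rz": 0, "gripper": 5}
    - {"dx": 14, "dy": 14, "dz": -14, "rx": 0, "ry": 0, "rz": 0, "gripper": 5}
    - {"dx": 14, "dy": 14, "dz": -14, "rx": 0, "ry": 0, "rz": 0, "gripper": 5}
    - {"dx": 14, "dy": 14, "dz": -14, "rx": 0, "ry": 0, "rz": 0, "gripper": 5}

```text
time_s: 20.55
eef_pos: [0.3566, -0.0675, 0.2077]
tcp_rot: [[-1.0, -0.008, 0.001], [-0.008, 1.0, -0.001], [-0.001, -0.001, -1.0]]
ft_force: [0.2, -0.6, 0.1]
finger_gap: 0.0499
```

```bash
python3 - <<'E'
from look import *
look("end",[("scene",180,225,60,60,5,0,0),("scene",330,85,85,95,5,320,0),("top",405,215,45,50,5,0,310)])
a=ld("scene0");b=ld("scene_end")
s=b
H=cv2.cvtColor(s["pixels"],cv2.COLOR_BGR2HSV);m=((H[...,0]<25)&(H[...,1]>100)&(H[...,2]>125))[225:285,185:245]
p=np.argwhere(m); c=p.mean(0)[::-1]+[185,225]; print(len(p),c,onz(s,c,.096))
d=cv2.absdiff(a["pixels"],b["pixels"]).sum(2)
print("changed", [(n,(d[y0:y1,x0:x1]>120).sum()) for n,x0,y0,x1,y1 in(("stand",185,225,245,285),("cup",345,150,385,172),("pedal",375,210,445,270),("clamp",235,155,275,190),("bush",295,190,320,215),("wrench",320,265,370,360),("oiler",220,325,275,392),("ring",420,170,470,210))])
E
```

```text
85 [205.51764706 238.24705882] [ 0.49828652 -0.20739243  0.096     ]
changed [('stand', np.int64(0)), ('cup', np.int64(34)), ('pedal', np.int64(0)), ('clamp', np.int64(0)), ('bush', np.int64(0)), ('wrench', np.int64(0)), ('oiler', np.int64(0)), ('ring', np.int64(0))]
```

View pics/end.png

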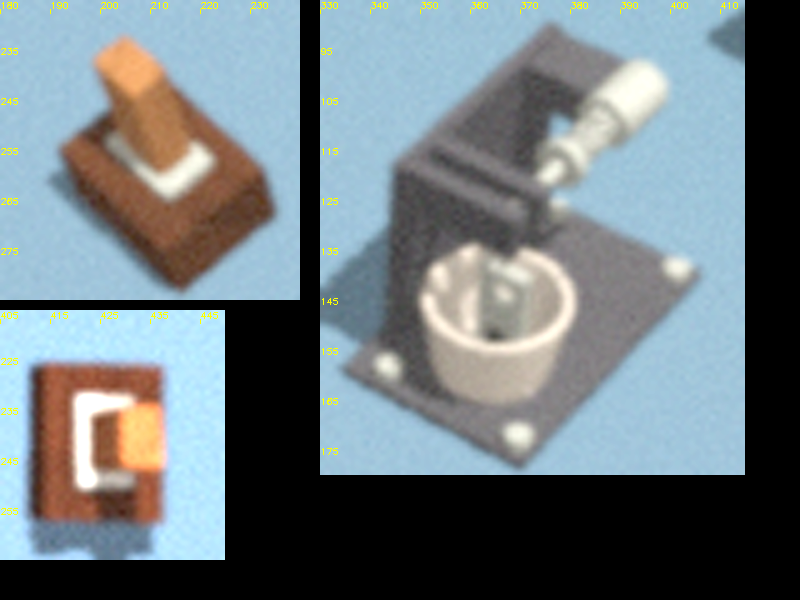

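The tool stands flange-down in its block, the link is in the upright cup, and the bystanders are unchanged. Handing in.

```bash
python3 -c "
from rig import sign_off; print(sign_off())"
```

```text
the job is handed in; nothing more can be done
None
```

I took the forked tool from its stand, straddled the spring bar between the middle lug and the collar, and pressed the collar sideways until the link dropped into the cup. Then I stood the tool back in its stand and handed the job in after about 21 s; the hand-in gave no verdict.

- **Push force:** the highest wrist reading during the push was about 10.4 N. That is the force sensor's reading at the end of each step, not the contact force itself.
- **Tool:** the last images show it upright with its flange down on the block. The handle top measured (0.498, -0.207), within about 1 mm of where it started.
- **Link and cup:** the link stands in the upright cup. The images differ by 34 pixels in the cup area, which I put down to the link now inside it; I did not measure the cup's position separately.
- **Other parts:** no pixel changes around any of the six bystanders.
- **Disagreement:** the two cameras differed by 2–3 mm on the bracket, about the stated calibration error. I therefore checked the fork against the bar in the same image before lowering it.

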